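# Hang a lamp shelf by its keyhole on a gear board

### The job

Hang the little steel lamp shelf on the gear board: feel for the stud with the keyhole in its back plate, put the big part of the hole over the stud's head until the plate lies flat on the board, then push the shelf down until it is fully home on the stud, level and flush, and let it go. Push gently, never harder than about 25 N on the board or its stud, and leave the other gear where it lies.

Things in the scene. Friction and masses are not known exactly. Their poses are not given: they have to be found in the camera images.
- board: Gear board: an upright plywood panel 220 wide, 18 thick, 165 mm high, fixed to the bench on a foot that reaches 93 mm behind its face. Origin: on the bench under the middle of the front face; x points out of the front face (at yaw 0 away from the robot), y along the face, z up. A flush aluminium track crosses the face at 115 mm height; one steel stud with a head stands out of it.
- track_mid (a point): Middle of the track, on the board's face; axes as the board's. Stud: at this height, but up to 15 mm to either side along y, NOT measured (clamped by about 60 N of friction). Shank 6 mm, head 16 mm in diameter, end of the head 9 mm out from the face, rigid when pushed to the board; sprung to the board, it yields outward by 4 mm; bushed in rubber, it gives 1 mm per 8 N up or down.
- shelf: Lamp shelf, loose, about 0.22 kg, standing: steel back plate 54 wide (y), 5 thick (x 0 to 5), 90 mm high; steel tray at its foot reaching to x = 55, with a 12 mm lip; beech grip block on the plate's front, 40 wide, 26 deep (x 5 to 31), z 58 to 90. Origin: middle of the lower edge of the plate's back face; x from back to front (tray side), z up. Hung, its x points as the board's.
- shelf_entry (a point): Centre of the keyhole's entry hole on the plate's back face (0, 0, 28 mm in the shelf's frame; axes as the shelf's). The hole goes through the plate: 21 mm wide and high with 5 mm bevelled corners, then a slot 11 mm wide upward from it, ending at z = 50 mm.
- shelf_seat (a point): Point of the plate's back face where the stud's axis lies when fully home (0, 0, 47 mm in the shelf's frame, 19 mm above the entry; axes as the shelf's). Sliding down, the sprung head pinches the plate: it takes a downward push of up to about 8 N, does not fall by itself, and ends at a firm stop (slot end on shank).
- shelf_grip (a point): Middle of the beech grip block, the place to grip the shelf, across its 40 mm width (18, 0, 76 mm in the shelf's frame); axes as the shelf's.
- box: Small beech box with sliding lid, 100 x 65 x 42 mm, origin under its middle. Leave it.
- carabiner: Carabiner, lying flat, 106 x 60 x 10 mm, origin under its middle. Leave it.
- bar: Stainless crampon adjustment bar, 140 x 16 x 5 mm, upturned end 14 mm high, origin under its middle. Leave it.
- clip: Black silicone helmet lamp clip, 45 x 28 x 24 mm, origin under its middle. Leave it.
- pulley: Chrome pulley lying flat, 75 x 42 x 23 mm, origin under its middle. Leave it.
- tin: Round metal wax tin, 66 mm diameter, 26 mm high, origin under its middle. Leave it.

How it is judged:
By the outcome, as a careful person would: the job done as asked, in the order asked, and still so for the second after the job is handed in, with the robot touching nothing.
It also fails if it takes over 64 s, if anything falls off the work surface, if the arm or the gripper's body presses on something with over 40 N, if the wrist force passes 120 N, or if a joint passes its speed limit or range.

### The arm

A 6-joint arm with a two-finger parallel gripper is mounted at the origin on the work surface. World frame = base frame: x ahead of the robot, y to its left, z up, the work surface at z = 0. Lengths are in m, angles in degrees, forces in N, time in s.
With the tool pointing down it reaches from about 0.325 to 0.9 m from the base axis. Payload 6.1 kg.
Tool frame: the origin (TCP) lies between the finger pads; the fingertips stand 11 mm ahead of it and the grasp point (between the pads) lies 8 mm behind it (arm.finger_overhang is the distance from the TCP to the fingertips, in m); z points along the fingers, y is the line along which they close (so a half turn about z gives the same grasp; the last joint's range is limited). The gripper opens to 85 mm and grips with 20 to 120 N. Pads are 22 mm wide; open, the fingers measure 114 mm over their backs; the gripper's body (76 mm by 85 mm) begins 54 mm behind the grasp point. The pads swing forward as they close: fully open they stand 13 mm farther back than shut.
Start: joints at [-81.996, 12.628, 87.462, -0, 79.91, -7.225], TCP at [0.164, -0.603, 0.211] pointing down, gripper open.
Joint ranges: [-170.65, 170.65], [-52.31, 119.04], [5.05, 147.46], [-71.25, 251.25], [11.57, 151.72], [-153.62, 153.62]. Speed limits (degrees/s): [147.25, 147.25, 172.46, 180, 180, 180].

### API

Orientations are given as [roll, pitch, yaw] about the fixed x, y, z axes, in that order (R = Rz(yaw) Ry(pitch) Rx(roll)).
In Python, from rig import arm, grip, kinematics, snapshot, workorder, trace, spot_point gives the robot as it stands. Calls block until the motion is done:
- arm.movep(position, orientation): joint-space move of the TCP to a pose.
- arm.movel(position, rot=None, rate=0.15, stop_force=None): straight line of the TCP; rot=None keeps the orientation; rate is the mean speed in m/s. With stop_force (N) it stops when the force on the tool has changed by that much, and returns True; else False.
- arm.move_joints(angles): joint-space move.
- grip(opening, f_grip=None): finger opening in m; f_grip is the grip in N (None keeps the last); returns when the fingers have stopped.
- arm.pause(seconds).
- kinematics.solve_ik(position, orientation): joint angles nearest the present ones, or None.
- snapshot(name): name is "scene" or "side" or "wrist"; returns a dict with "img" (480x640x3 uint8, red, green, blue), "fov_y" (degrees; the focal length in pixels is half the picture's height over the tangent of half this angle, whatever the lens; pixels are square), "cx", "cy" (the principal point, pixels), "k1" (the pictures are not rectified: a ray, as slopes to the right and down, at radius r is drawn at 1 + k1 r^2 times it, then the intrinsics apply), "R" (3x3) and "t" (3): a world point X has camera coordinates R X + t; the wrist camera has in their place "tool_from_camera" (4x4, takes a point from camera to tool coordinates, whose origin is the TCP and whose axes are the flange's). Camera axes: x right, y down, z forward; pixel columns grow to the right and rows downward; lengths in m; the calibration is good to about 2 mm. A picture is of the moment at which its call begins: read the wrist's pose just before it. There is no depth.
A pose or a line that the arm cannot do raises arm.PlanningError and nothing moves.
- workorder.job_done(): hands the job in; it is judged then, once.
Trained networks look in a picture, given as the dict that the camera call returned (one of the last four; its "shot" number tells which), for a name from the list of things; names that differ only in an ending like _2 or _b are one class to them, and where a whole thing is asked for, a point or a joint stands for the part that bears it (a point fixed in the world has none). Each returns a list of dicts, best first, with "confidence" (0 to 1); they miss things now and then, are a little off and sometimes report something else, mostly with a low value. They report only what shows in the picture. A call takes as long as a camera call.
- trace(picture, label): "mask" (480x640 bool, what is visible of it) and "extent" ([centre column, centre row, width, height] in pixels, round what is visible of it).
- spot_point(picture, label): "xy" ([column, row] in pixels: a listed point, or the origin of a listed thing).
Readings, each from a call of its own:
- arm.current_time(): time.
- arm.current_qpos(): joint angles.
- arm.current_joint_velocities(): joint speeds.
- arm.current_tau(): joint torques, N m.
- arm.current_ee_pos(): TCP position.
- arm.current_eef_rot(): TCP orientation.
- arm.current_contact_force(): force on the tool from outside, world axes, zero at the start.
- arm.current_wrist_torque(): the same for the moment, N m.
- arm.current_finger_gap(): finger opening in m.
- arm.current_grasp_force(): force on a finger pad.
Only numpy, scipy, OpenCV 4.12 (cv2) and the standard library are available. Lean on these libraries where they do the work, as an engineer would, in place of code of your own. Each camera call takes 0.05 s, during which the arm holds its last target. There are 200 camera calls.

## Working session

There is one attempt and no reset: what is moved stays moved. The work goes in short steps, each a Python script; the robot and the scene stay as the last script left them, time stands still between calls to the robot, and variables do not carry over. Pictures are saved under pics/ and viewed, at most 10 in all, crops included, and the job is handed in when it is done.

```bash
ls; mkdir -p pics
cat > h.py <<'E'
import numpy as np, cv2
from rig import arm, grip, kinematics, snapshot, workorder, trace, spot_point
from scipy.spatial.transform import Rotation as Ro
def K(s):
    f=240/np.tan(np.radians(s["fov_y"])/2)
    return np.array([[f,0,s["cx"]],[0,f,s["cy"]],[0,0,1]])
def RT(s,ee=None):
    if "R" in s: return np.array(s["R"]),np.array(s["t"]).ravel()
    T=np.eye(4);T[:3,3]=ee[0];T[:3,:3]=Ro.from_euler('xyz',ee[1],degrees=True).as_matrix()
    M=np.linalg.inv(T@np.array(s["tool_from_camera"]));return M[:3,:3],M[:3,3]
def proj(s,X,ee=None):
    R,t=RT(s,ee);c=np.atleast_2d(X)@R.T+t;p=c[:,:2]/c[:,2:]
    p=p*(1+s["k1"]*(p**2).sum(1,keepdims=True));k=K(s)
    return p*k[0,0]+k[:2,2]
def ray(s,uv,ee=None):
    R,t=RT(s,ee);k=K(s);d=(np.array(uv,float)-k[:2,2])/k[0,0];p=d.copy()
    for _ in range(20):p=d/(1+s["k1"]*(p@p))
    v=R.T@np.array([p[0],p[1],1]);return -R.T@t,v/np.linalg.norm(v)
def onplane(s,uv,n,d,ee=None):
    o,v=ray(s,uv,ee);n=np.array(n,float);return o+v*(d-n@o)/(n@v)
def tri(rs):
    A=sum(np.eye(3)-np.outer(v,v) for o,v in rs);b=sum((np.eye(3)-np.outer(v,v))@o for o,v in rs)
    x=np.linalg.solve(A,b);return x,[np.linalg.norm((np.eye(3)-np.outer(v,v))@(x-o))*1000 for o,v in rs]
def save(s,n):cv2.imwrite("pics/"+n+".png",s["img"][:,:,::-1])
E
python3 - <<'E'
from h import *
np.set_printoptions(precision=4,suppress=True)
S={}
for n in("scene","side"):
    s=snapshot(n);S[n]=s;save(s,n+"0")
    print(n,s["fov_y"],s["k1"],"cam",-np.array(s["R"]).T@np.array(s["t"]).ravel())
    for l in("board","track_mid","shelf","shelf_entry","shelf_seat","shelf_grip"):
        r=spot_point(s,l); print(l,[(np.round(a["xy"],1),round(a["confidence"],2)) for a in r[:2]])
    for l in("board","shelf","box","carabiner","bar","clip","pulley","tin"):
        r=trace(s,l);
        print(l,[(np.round(a["extent"]),round(a["confidence"],2),onplane(s,a["extent"][:2],[0,0,1],.01)) for a in r[:1]])
print(arm.current_eef_rot())
E
```

```text
pics
scene 49.239025252038864 -0.045918194338998686 cam [ 1.1624 -0.3405  0.5547]
board []
track_mid [(array([370.5, 226.1]), 0.74)]
shelf [(array([206.9, 336. ]), 0.89)]
shelf_entry [(array([202.9, 320.8]), 0.58), (array([370.2, 227.1]), 0.44)]
shelf_seat [(array([201.9, 311.2]), 0.73)]
shelf_grip [(array([208.8, 298.6]), 0.92)]
board []
shelf [(array([213., 320.,  59.,  81.]), 0.93, array([ 0.5267, -0.161 ,  0.01  ]))]
box [(array([427., 338.,  82.,  66.]), 0.96, array([0.7195, 0.1143, 0.01  ]))]
carabiner [(array([185., 426.,  86.,  52.]), 0.93, array([ 0.7068, -0.2626,  0.01  ]))]
bar [(array([488., 298.,  44.,  50.]), 0.57, array([0.691 , 0.2736, 0.01  ]))]
clip [(array([196., 270.,  30.,  23.]), 0.95, array([ 0.3818, -0.1419,  0.01  ]))]
pulley [(array([317., 380.,  41.,  57.]), 0.89, array([ 0.7158, -0.0772,  0.01  ]))]
tin [(array([138., 285.,  37.,  32.]), 0.8, array([ 0.3795, -0.2453,  0.01  ]))]
side 46.73005283616038 -0.0665371323020554 cam [0.134  0.5904 0.8706]
board [(array([293.1, 307.3]), 0.78)]
track_mid [(array([291.2, 272. ]), 0.58)]
shelf [(array([373.5, 221. ]), 0.68)]
shelf_entry [(array([376.2, 211.8]), 0.64)]
shelf_seat [(array([376.2, 207.9]), 0.78)]
shelf_grip [(array([367.8, 194.3]), 0.77)]
board [(array([311., 290.,  81., 155.]), 0.58, array([0.5348, 0.0598, 0.01  ]))]
shelf [(array([362., 209.,  31.,  45.]), 0.68, array([ 0.5771, -0.1918,  0.01  ]))]
box [(array([222., 256.,  61.,  47.]), 0.8, array([0.7348, 0.0967, 0.01  ]))]
carabiner [(array([334., 174.,  36.,  28.]), 0.69, array([ 0.6969, -0.2524,  0.01  ]))]
bar [(array([181., 334.,  46.,  58.]), 0.83, array([0.6676, 0.2808, 0.01  ]))]
clip [(array([430., 263.,  16.,  20.]), 0.75, array([ 0.3784, -0.1377,  0.01  ]))]
pulley [(array([280., 213.,  21.,  28.]), 0.82, array([ 0.717 , -0.0745,  0.01  ]))]
tin [(array([363., 204.,  30.,  48.]), 0.72, array([ 0.5847, -0.2058,  0.01  ]))]
[-180.       -0.0006   15.2285]
```

View pics/scene0.png

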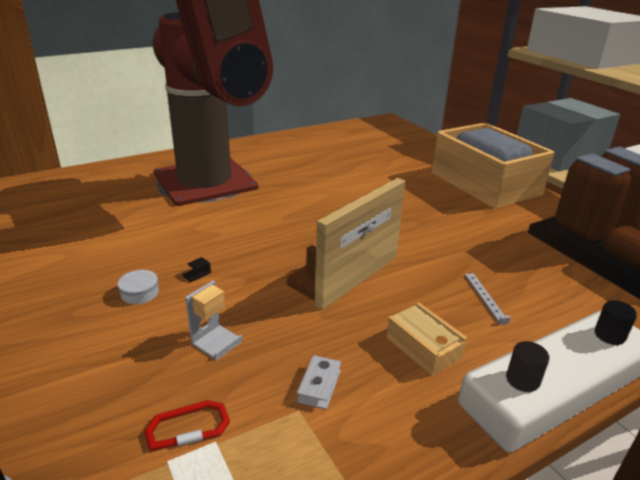

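View pics/side0.png

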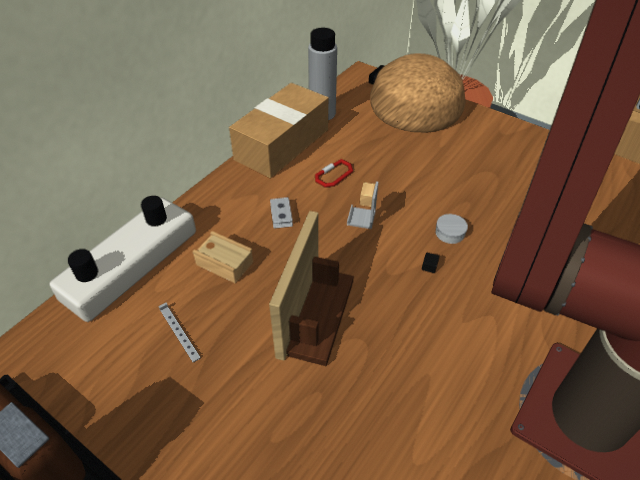

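Run:
```python
from h import *
np.set_printoptions(precision=4,suppress=True)
a=snapshot("scene");b=snapshot("side")
P={"track_mid":((370.5,226.1),(291.2,272)),"shelf":((206.9,336),(373.5,221)),"entry":((202.9,320.8),(376.2,211.8)),"seat":((201.9,311.2),(376.2,207.9)),"grip":((208.8,298.6),(367.8,194.3))}
for k,(u,v) in P.items(): print(k,*tri([ray(a,u),ray(b,v)]))
```

```text
track_mid [0.539  0.1168 0.1167] [np.float64(4.202507053906945), np.float64(4.20250705390701)]
shelf [ 0.5427 -0.1811 -0.0022] [np.float64(2.888812946593345), np.float64(2.888812946593408)]
entry [ 0.5392 -0.1832  0.0267] [np.float64(2.512041511116768), np.float64(2.512041511116749)]
seat [ 0.5373 -0.1809  0.0424] [np.float64(0.7154290663103158), np.float64(0.715429066310322)]
grip [ 0.5565 -0.1734  0.0773] [np.float64(0.6763926541663343), np.float64(0.6763926541664285)]
```

The scene view shows the shelf at (207,320), with its grip block facing the camera, and the board face with track and stud around (366,228). The side view shows the board edge-on, with its front face toward the left, and the shelf at (362,209). I'll zoom in to fit the yaws.

Run:
```python
import cv2,numpy as np
a=cv2.imread("pics/scene0.png");b=cv2.imread("pics/side0.png")
def c(i,x,y,w,h):return cv2.resize(i[y:y+h,x:x+w],(400,300*1),interpolation=cv2.INTER_CUBIC) 
m=np.vstack([np.hstack([c(a,280,170,160,120*1+0),c(b,230,205,133,100)]),np.hstack([c(a,180,275,80,60*1),c(a,180,305,80,60)])])
for i in range(0,800,40):cv2.line(m,(i,0),(i,599),(255,255,0) if 0 else (120,120,0),1)if 0 else None
cv2.imwrite("pics/z.png",m)
```

```text
(no output)
```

View pics/z.png

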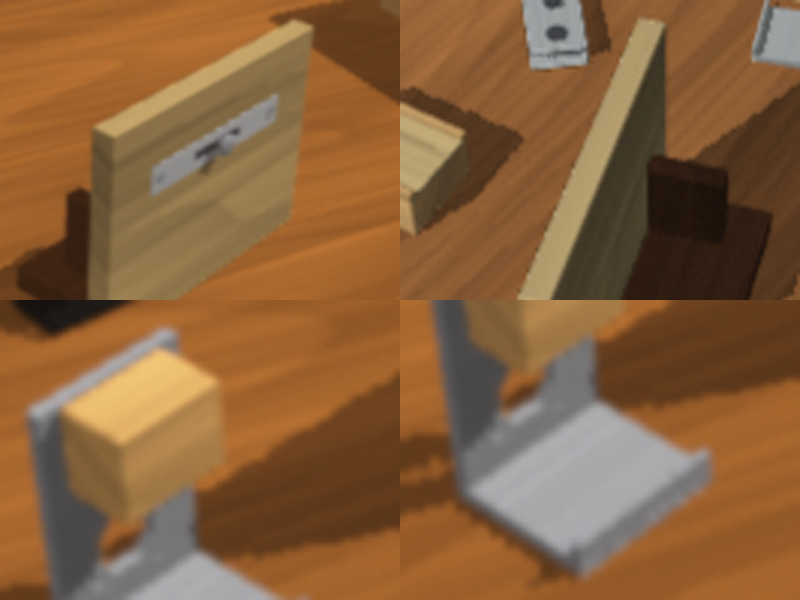

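Zoom: the board's front-face top corners are at about (326,225) and (405,183), the stud head is at about (370,229), and the shelf plate, block and tray corners are clear. I'll fit both poses.

```bash
cat > fit.py <<'E'
from h import *
from scipy.optimize import least_squares
np.set_printoptions(precision=4,suppress=True)
a=snapshot("scene");b=snapshot("side")
def T(p,L):
    c,s=np.cos(p[2]),np.sin(p[2]);L=np.array(L,float)/1000
    return np.c_[p[0]+c*L[:,0]-s*L[:,1],p[1]+s*L[:,0]+c*L[:,1],L[:,2]]
def fit(name,obs,p0):
    f=lambda p:np.concatenate([(proj(s,T(p,[o[0] for o in O]))-[o[1] for o in O]).ravel() for s,O in obs])
    r=least_squares(f,p0,loss='soft_l1');print(name,r.x[:2],np.degrees(r.x[2]));print(r.fun.reshape(-1,2).round(1).tolist());return r.x
B=[(a,[((0,-110,165),(325.6,225.2)),((0,110,165),(404.8,182.8)),((0,110,0),(402,250)),((0,-110,0),(320,303))]),
   (b,[((0,-110,165),(309.8,211)),((-18,-110,165),(318.1,214)),((0,110,165),(272,307))])]
pb=fit("board",B,[.54,.117,0])
S=[(a,[((0,-27,90),(185.6,297)),((0,27,90),(213,281)),((31,-20,90),(204,303.6)),((31,20,90),(224,291.4)),((31,-20,58),(204.8,318.6)),((31,20,58),(224.4,306)),((5,-20,90),(193,296.6)),((0,-27,0),(192,344)),((55,-27,0),(216,360.4)),((55,27,0),(241.6,341)),((55,27,12),(241.6,335.4))])]
ps=fit("shelf",S,[.54,-.18,0])
c,s=np.cos(pb[2]),np.sin(pb[2]);n=np.array([c,s,0])
h=onplane(a,(370,228.8),n,n@[pb[0],pb[1],0]+.009)
print("stud",h,"y_board",(h[:2]-pb[:2])@[-s,c])
m=snapshot("wrist");print(np.array(m["tool_from_camera"]),m["fov_y"])
E
python3 fit.py
```

```text
board [0.533  0.1164] 19.876935856950613
[[-0.7, -2.8], [-0.4, -4.4], [-6.9, 5.7], [1.8, 5.1], [-0.5, 1.1], [0.7, -0.0], [-2.8, -0.1]]
shelf [ 0.544  -0.1817] 22.863235229975277
[[-0.6, 0.1], [0.1, -0.8], [-0.8, -0.2], [0.0, -1.1], [0.5, 2.3], [1.1, 1.5], [-1.9, -0.4], [-0.5, -0.1], [0.3, -0.0], [0.8, 0.1], [0.3, -0.2]]
stud [0.5413 0.1198 0.1108] y_board 0.0002695714385514115
[[ 0.0003 -0.9558 -0.294   0.0753]
 [ 1.      0.0003  0.0001 -0.0014]
 [ 0.     -0.294   0.9558 -0.1624]
 [ 0.      0.      0.      1.    ]] 70.01063838338766
```

```bash
sed -i 's/(402,250)/(396,258.8)/;s/(320,303)/(321,308)/' fit.py; sed -i '/^m=snap/d' fit.py
cat >> fit.py <<'E'
np.save("pb.npy",pb);np.save("ps.npy",ps)
E
cat > look.py <<'E'
from fit import *
def ee():return arm.current_ee_pos(),arm.current_eef_rot()
g=T(ps,[(18,0,76)])[0]
arm.movep([g[0],g[1],.24],[180,0,np.degrees(ps[2])])
e=ee();s=snapshot("wrist");save(s,"w_shelf")
for l in("shelf_grip","shelf"):print(l,[(x["xy"],x["confidence"]) for x in spot_point(s,l)[:2]])
r=spot_point(s,"shelf_grip")
print("pred",proj(s,T(ps,[(18,0,76),(0,0,0),(0,-27,90),(0,27,90),(31,-20,90),(31,20,90)]),e).round(1).tolist())
if r:print(onplane(s,r[0]["xy"],[0,0,1],.076,e),g)
v=T(pb,[(95,0,200)])[0]
arm.movep(v,[180,30,np.degrees(pb[2])])
e=ee();s=snapshot("wrist");save(s,"w_board");np.save("e_board.npy",np.array(e))
import pickle;pickle.dump(s,open("w_board.pkl","wb"))
print("track",[(x["xy"],x["confidence"]) for x in spot_point(s,"track_mid")[:2]])
print("pred",proj(s,T(pb,[(0,-110,165),(0,110,165),(0,0,115),(9,0,115)]),e).round(1).tolist(),arm.current_time())
E
python3 look.py
```

```text
board [0.5345 0.1156] 19.74104491195643
[[-0.9, -2.2], [-0.2, -3.9], [-0.7, -2.6], [0.7, 0.7], [-0.8, 0.5], [0.4, -0.6], [-3.4, -1.0]]
shelf [ 0.544  -0.1817] 22.863235229975277
[[-0.6, 0.1], [0.1, -0.8], [-0.8, -0.2], [0.0, -1.1], [0.5, 2.3], [1.1, 1.5], [-1.9, -0.4], [-0.5, -0.1], [0.3, -0.0], [0.8, 0.1], [0.3, -0.2]]
stud [0.543  0.1185 0.112 ] y_board -9.500234194714227e-05
shelf_grip [([317.0, 215.2], 0.84)]
shelf [([311.7, 217.5], 0.74)]
pred [[317.3, 215.7], [317.2, 216.2], [345.8, 237.5], [288.9, 237.6], [339.0, 205.4], [295.7, 205.4]]
[ 0.5609 -0.1742  0.076 ] [ 0.5605 -0.1747  0.076 ]
track [([322.9, 272.0], 0.69)]
pred [[455.9, 320.7], [177.2, 321.0], [316.5, 270.6], [316.5, 264.3]] 5.5417
```

View pics/w_shelf.png

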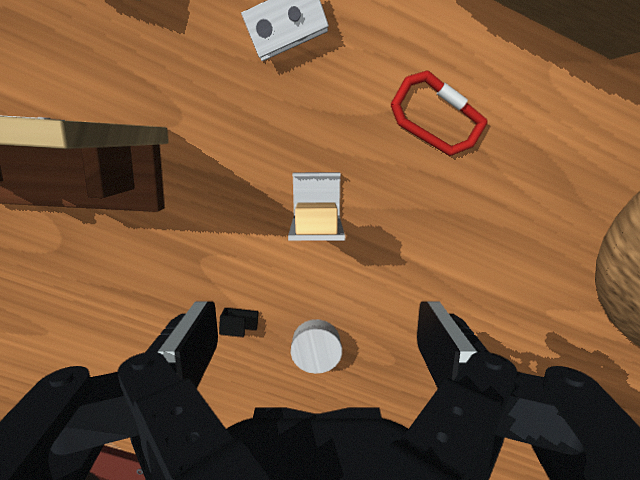

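View pics/w_board.png

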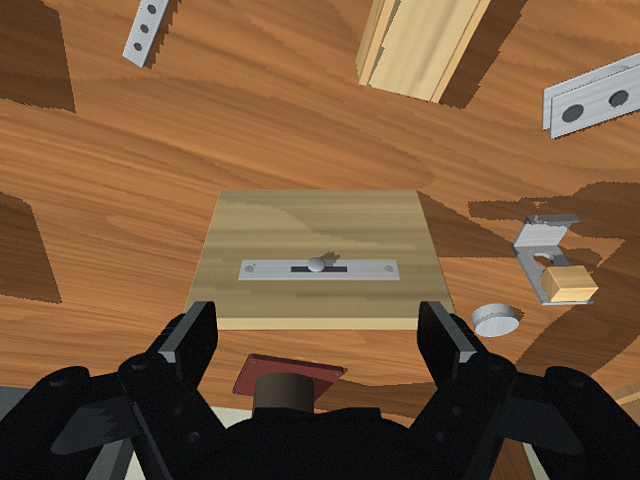

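The wrist shots show the shelf square to the tool with its grip at (317,215), and the board level with its stud head near (317,264) and its track spanning columns 238–400. I'll zoom once for corners.

Run:
```python
import cv2,numpy as np
a=cv2.imread("pics/w_board.png")
u=cv2.resize(a[180:340,180:460],(784,448),interpolation=cv2.INTER_CUBIC)
cv2.imwrite("pics/z2.png",u)
```

```text
(no output)
```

View pics/z2.png

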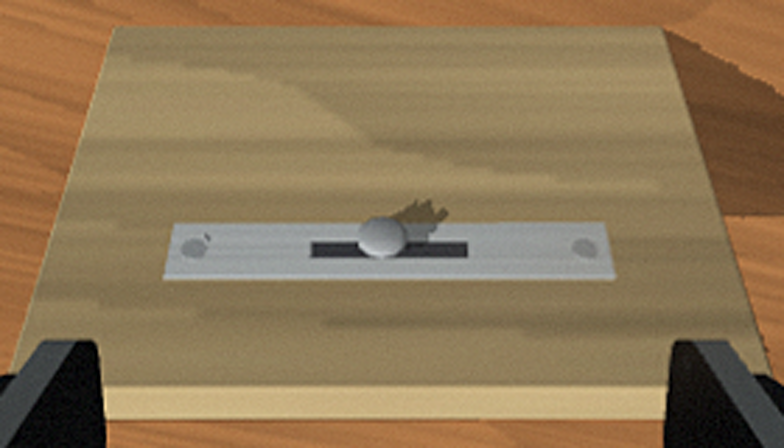

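```bash
cat > fit2.py <<'E'
from h import *
import pickle
from scipy.optimize import least_squares
np.set_printoptions(precision=4,suppress=True)
s=pickle.load(open("w_board.pkl","rb"));e=np.load("e_board.npy")
z=lambda u,v:(180+u/2.8,180+v/2.8)
O=[((0,110,0),z(115,27)),((0,-110,0),z(662,28)),((0,110,115),z(45,250)),((0,-110,115),z(733,250)),((0,82,165),z(105,385)),((0,-82,165),z(665,385))]
W=np.array([1,1,1,1,1,1,1,1,0,1,0,1.])
def T(p,L):
    c,s=np.cos(p[2]),np.sin(p[2]);L=np.array(L,float)/1000
    return np.c_[p[0]+c*L[:,0]-s*L[:,1],p[1]+s*L[:,0]+c*L[:,1],L[:,2]]
f=lambda p:W*(proj(s,T(p,[o[0] for o in O]),e)-[o[1] for o in O]).ravel()
r=least_squares(f,np.load("pb.npy"));p=r.x
print(p[:2],np.degrees(p[2]),r.fun.round(1))
n=np.array([np.cos(p[2]),np.sin(p[2]),0])
h=onplane(s,z(382,237),n,n@[p[0],p[1],0]+.009,e);print("stud",h,(h[:2]-p[:2])@[-n[1],n[0]])
h=onplane(s,z(389.3,249),n,n@[p[0],p[1],0],e);print("track",h,(h[:2]-p[:2])@[-n[1],n[0]])
np.save("pb2.npy",p)
E
python3 fit2.py
```

```text
[0.5368 0.1139] 19.56688120584046 [-1.1 -1.5  0.8 -1.6 -1.1  0.2  1.4  0.4 -0.   2.2  0.   2.3]
stud [0.5444 0.1192 0.1167] 0.002413061115444447
track [0.5367 0.114  0.1143] 8.456470753714808e-05
```

```bash
cat > grasp.py <<'E'
from h import *
np.set_printoptions(precision=4,suppress=True)
ps=np.load("ps.npy");yaw=np.degrees(ps[2])
p=arm.current_ee_pos();arm.movel([p[0]+.03,p[1],p[2]+.08],rate=.2)
g=np.array([.5607+.001*np.cos(ps[2]),-.1745+.001*np.sin(ps[2])])
arm.movep([*g,.16],[180,0,yaw]);F0=arm.current_contact_force()
print("hit",arm.movel([*g,.068],rate=.1,stop_force=6),arm.current_ee_pos())
grip(.03,90);print(arm.current_finger_gap(),arm.current_grasp_force(),arm.current_contact_force()-F0)
arm.movel([*g,.175],rate=.12);arm.pause(.3)
print(arm.current_ee_pos(),arm.current_contact_force()-F0,arm.current_wrist_torque())
e=(arm.current_ee_pos(),arm.current_eef_rot());s=snapshot("wrist");save(s,"w_held")
for l in("shelf_grip","shelf","shelf_seat"):print(l,[(x["xy"],x["confidence"]) for x in spot_point(s,l)[:1]])
T=np.eye(4);T[:3,3]=e[0];T[:3,:3]=Ro.from_euler('xyz',e[1],degrees=True).as_matrix()
o=np.array([-19,0,-76-0.])/1000 # shelf origin relative to grasp point (shelf axes)
c=lambda L:np.array(e[0])+[0,0,.008]+Ro.from_euler('z',yaw,degrees=True).apply((np.array(L)-[19,0,76])/1000)
print(proj(s,c([[0,-27,90],[0,27,90],[31,-20,90],[31,20,90],[55,-27,12],[55,27,12]]),e).round(1).tolist(),arm.current_time())
E
python3 grasp.py
```

```text
hit False [ 0.5623 -0.1744  0.0689]
0.03015882772561534 3.0441920476368978 [-2.0399  1.5783  6.6083]
[ 0.5613 -0.174   0.1744] [-0.6236  0.441  -0.7998] [-0.0393  0.0383  0.0292]
shelf_grip [([317.2, 237.7], 0.72)]
shelf [([317.4, 235.4], 0.84)]
shelf_seat []
[[376.7, 344.8], [262.2, 344.7], [364.5, 284.4], [274.8, 284.3], [360.9, 199.6], [276.9, 199.5]] 10.675
```

View pics/w_held.png

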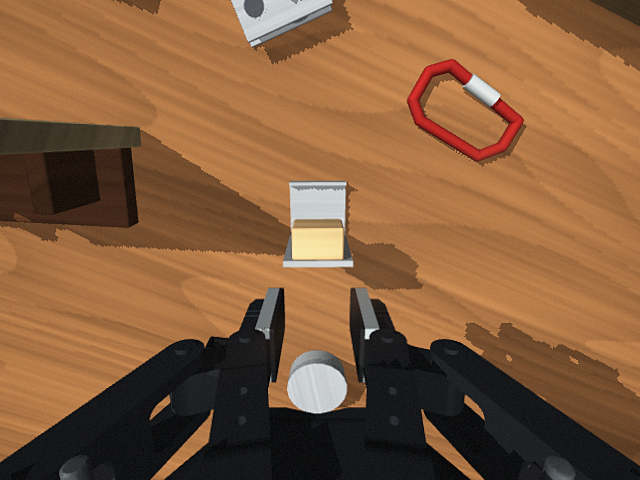

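Run:
```python
from h import *
np.set_printoptions(precision=4,suppress=True)
e=(arm.current_ee_pos(),arm.current_eef_rot());s=snapshot("wrist")
print(e)
for uv,z in(((284,266),.09),((353,266),.09),((317.2,237.7),.076),((317.5,260),.09),((293,260),.09),((342,260),.09),((292.5,227),.09),((342,227),.09)):print(uv,onplane(s,uv,[0,0,1],z,e))
a=snapshot("scene");save(a,"sc2")
ps=np.load("ps.npy")
for l in("shelf","shelf_grip","shelf_seat"):print(l,[(x["xy"],x["confidence"]) for x in spot_point(a,l)[:1]])
print(proj(s,np.array([[.5607,-.1745,.076]]),e))
c=cv2.imread("pics/sc2.png")[200:380,130:330];cv2.imwrite("pics/sc2c.png",cv2.resize(c,(660,594),interpolation=cv2.INTER_CUBIC))
```

```text
(array([ 0.5616, -0.1741,  0.1749]), array([-179.9927,    0.0043,   22.8648]))
(284, 266) [ 0.532  -0.1577  0.09  ]
(353, 266) [ 0.5527 -0.2068  0.09  ]
(317.2, 237.7) [ 0.5591 -0.1741  0.076 ]
(317.5, 260) [ 0.5466 -0.1796  0.09  ]
(293, 260) [ 0.5392 -0.1623  0.09  ]
(342, 260) [ 0.5539 -0.1969  0.09  ]
(292.5, 227) [ 0.5634 -0.1522  0.09  ]
(342, 227) [ 0.5778 -0.1862  0.09  ]
shelf [([204.3, 335.6], 0.74)]
shelf_grip [([205.2, 298.4], 0.63)]
shelf_seat [([202.8, 313.4], 0.69)]
[[318.4959 236.1168]]
```

View pics/sc2c.png

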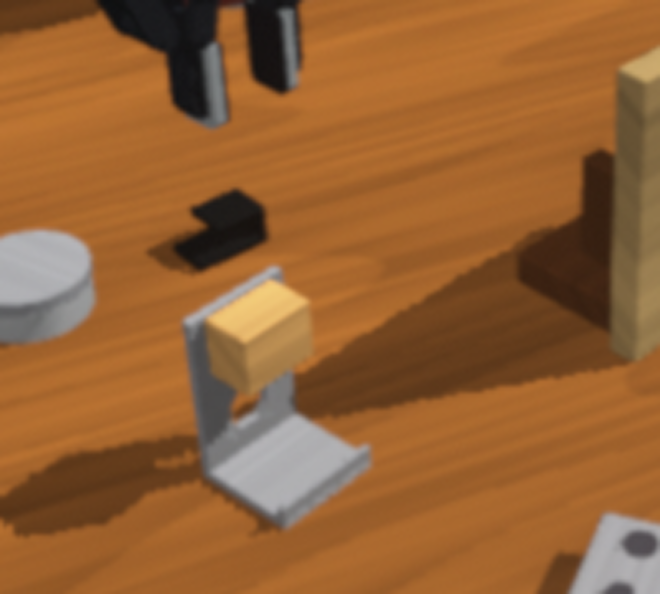

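The shelf is still standing where it was. The fingers stopped at my 30 mm command with almost no force, so I'll regrip with a full-close target, a little deeper.

```bash
cat > grasp2.py <<'E'
from h import *
np.set_printoptions(precision=4,suppress=True)
ps=np.load("ps.npy");yaw=np.degrees(ps[2])
print(arm.current_finger_gap());grip(.085);print(arm.current_finger_gap())
g=np.array([.5600,-.1746]);arm.movel([*g,.16]);F0=arm.current_contact_force()
print("hit",arm.movel([*g,.066],rate=.1,stop_force=6),arm.current_ee_pos(),arm.current_contact_force()-F0)
for w in(.045,.04,.036):
    grip(w,90);print(w,arm.current_finger_gap(),arm.current_grasp_force(),arm.current_contact_force()-F0)
e=(arm.current_ee_pos(),arm.current_eef_rot());s=snapshot("wrist");save(s,"w_g")
grip(0,90);arm.pause(.2);print(arm.current_finger_gap(),arm.current_grasp_force(),arm.current_contact_force()-F0,arm.current_time())
s=snapshot("wrist");save(s,"w_g2")
E
python3 grasp2.py
```

```text
0.03041632359197113
0.08482274515726639
hit False [ 0.5607 -0.1749  0.0669] [-0.9634 -0.1573  0.3401]
0.045 0.045054695413548826 0.0 [-0.7319  0.9177  1.0798]
0.04 0.040312363684268396 0.4023868648800999 [-0.7327  0.4564  1.4795]
0.036 0.03676824744957925 46.40633761882782 [-1.4361 -1.7233  4.3377]
0.03396803817454941 88.93455784767866 [-3.339   0.0505  7.8984] 14.25
```

```bash
cat > lift.py <<'E'
from h import *
np.set_printoptions(precision=4,suppress=True)
p=arm.current_ee_pos();arm.movel([p[0],p[1],.18],rate=.12)
print(arm.current_finger_gap(),arm.current_grasp_force(),arm.current_contact_force())
pb=np.load("pb2.npy");by=np.degrees(pb[2]);n=np.array([np.cos(pb[2]),np.sin(pb[2])]);t=np.array([-n[1],n[0]])
q=pb[:2]+n*.075+t*.0024
arm.movep([*(q),.21],[180,0,by]);arm.movel([*q,.155],rate=.1);arm.pause(.3)
e=(arm.current_ee_pos(),arm.current_eef_rot());F=arm.current_contact_force();print(e,F,arm.current_wrist_torque(),arm.current_time())
s=snapshot("wrist");save(s,"w_h2")
c=lambda L:np.array(e[0])+[0,0,.008]+Ro.from_euler('z',by,degrees=True).apply((np.array(L)-[18,0,76])/1000)
L=[[0,-27,90],[0,27,90],[31,-20,90],[31,20,90],[55,-27,12],[55,27,12]]
print(proj(s,c(L),e).round(1).tolist())
a=snapshot("scene");save(a,"s_h2");b=snapshot("side");save(b,"d_h2")
P={}
for l in("shelf","shelf_entry","shelf_seat","shelf_grip"):
    ra=spot_point(a,l);rb=spot_point(b,l)
    print(l,"scene",[(x["xy"],round(x["confidence"],2)) for x in ra[:1]],"side",[(x["xy"],round(x["confidence"],2)) for x in rb[:1]])
print(proj(a,c([[0,0,0],[0,0,28],[0,0,47],[18,0,76]])),proj(b,c([[0,0,0],[0,0,28],[0,0,47],[18,0,76]])))
z=lambda i,x,y,w,h:cv2.resize(i[y:y+h,x:x+w],(400,300),interpolation=cv2.INTER_CUBIC)
I=[x["img"][:,:,::-1] for x in(s,a,b)]
m=np.vstack([np.hstack([z(I[0],200,150,240,180),z(I[1],300,130,160,120)]),np.hstack([z(I[2],220,200,160,120),z(I[0],0,0,640,480)])]);cv2.imwrite("pics/m2.png",m)
E
python3 lift.py
```

```text
0.033739188746807175 89.75676119327545 [ 0.3526  0.1781 -1.4425]
(array([0.607 , 0.1414, 0.1557]), array([179.9822,  -0.0663,  19.575 ])) [-0.0704  1.0877 -1.1094] [0.0003 0.0183 0.0277] 17.6167
[[377.0, 342.8], [262.2, 342.7], [364.7, 282.0], [274.8, 282.0], [360.9, 198.0], [276.8, 198.0]]
shelf scene [([392.9, 253.3], 0.74)] side [([264.0, 278.3], 0.83)]
shelf_entry scene [([396.9, 236.9], 0.81)] side [([262.7, 266.1], 0.87)]
shelf_seat scene [([397.8, 226.3], 0.68)] side [([257.1, 259.5], 0.94)]
shelf_grip scene [([406.3, 213.9], 0.65)] side [([243.9, 247.9], 0.79)]
[[393.1716 251.8275]
 [394.8773 237.4129]
 [396.0652 227.3477]
 [407.5069 215.313 ]] [[261.0077 276.4864]
 [259.8081 266.5308]
 [258.9667 259.5342]
 [247.8222 246.2842]]
```

View pics/m2.png

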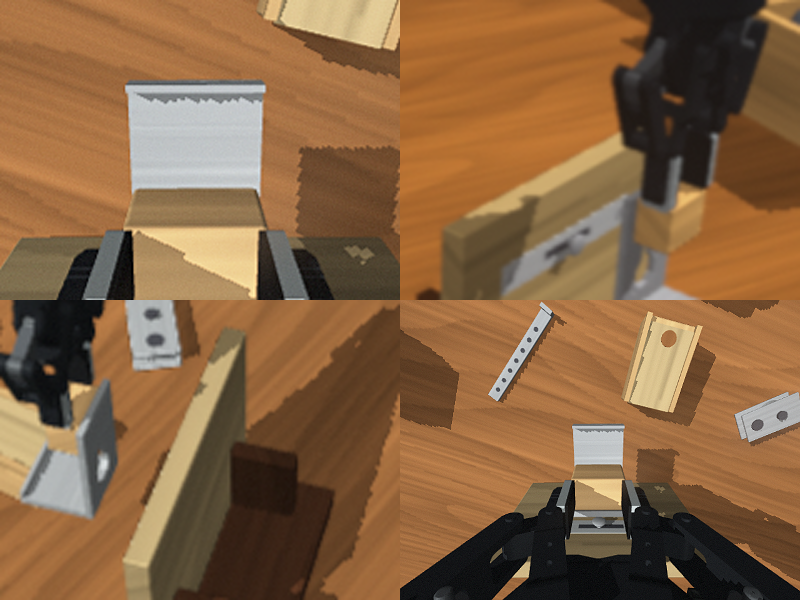

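The montage shows the shelf gripped squarely. The lip centre is at column 317, and the stud shows between the fingers near (321,355). I'll read the stud column and block centre numerically.

Run:
```python
import cv2,numpy as np
a=cv2.cvtColor(cv2.imread("pics/w_h2.png"),cv2.COLOR_BGR2GRAY)
print("    ",list(range(284,356,2)))
for r in range(336,374,2):print(r,a[r,284:356:2].tolist())
for r in(208,230,250):
    g=np.diff(a[r].astype(int));print(r,[(int(i),int(g[i])) for i in np.argsort(-abs(g))[:0]],[(i,int(g[i])) for i in range(265,370) if abs(g[i])>25])
```

```text
[284, 286, 288, 290, 292, 294, 296, 298, 300, 302, 304, 306, 308, 310, 312, 314, 316, 318, 320, 322, 324, 326, 328, 330, 332, 334, 336, 338, 340, 342, 344, 346, 348, 350, 352, 354]
336 [68, 74, 70, 73, 72, 70, 75, 70, 76, 75, 69, 70, 68, 70, 68, 68, 69, 70, 70, 67, 66, 67, 65, 67, 68, 63, 65, 67, 63, 73, 67, 67, 63, 65, 65, 55]
338 [108, 115, 116, 116, 114, 118, 119, 118, 116, 117, 115, 125, 125, 128, 127, 130, 128, 132, 127, 130, 131, 130, 129, 132, 127, 128, 132, 130, 133, 131, 131, 132, 126, 129, 131, 143]
340 [172, 127, 124, 128, 127, 133, 131, 135, 129, 132, 132, 129, 132, 130, 133, 134, 132, 134, 135, 133, 134, 135, 136, 138, 134, 135, 139, 139, 139, 135, 138, 136, 142, 139, 139, 144]
342 [194, 200, 205, 166, 122, 124, 128, 130, 128, 129, 131, 130, 133, 132, 133, 130, 133, 131, 133, 132, 136, 136, 133, 136, 136, 134, 137, 138, 135, 138, 138, 137, 139, 136, 135, 143]
344 [192, 194, 195, 199, 204, 155, 134, 127, 131, 132, 130, 132, 132, 134, 135, 133, 130, 134, 135, 136, 134, 137, 134, 137, 137, 130, 140, 135, 139, 137, 139, 132, 137, 139, 137, 139]
346 [185, 182, 183, 186, 184, 
[... 1853 characters left out ...]
125, 126, 127, 126, 125, 125, 127, 128, 126, 125, 120, 124, 121, 124, 123, 123, 124, 124, 123, 124, 123, 125, 124, 127, 124, 124, 124, 125, 121]
370 [121, 126, 125, 125, 125, 123, 126, 126, 120, 126, 125, 124, 126, 121, 126, 127, 125, 125, 125, 126, 124, 128, 124, 124, 125, 126, 128, 126, 125, 129, 122, 122, 122, 125, 123, 122]
372 [165, 162, 166, 164, 165, 167, 163, 164, 164, 166, 165, 169, 164, 165, 168, 165, 162, 166, 166, 163, 167, 164, 165, 164, 168, 164, 165, 166, 165, 165, 163, 164, 166, 165, 162, 160]
208 [] [(276, 54), (285, -46), (310, 45), (311, -26), (312, -28), (343, 50), (345, -30)]
230 [] [(276, 27), (277, 36), (356, -52), (357, -29)]
250 [] [(277, 41), (355, -45), (356, -45)]
```

The stud head is at about column 317.5 and the shelf centreline at about 317, so they are aligned laterally. I'll set the height and feel inward.

```bash
cat >> h.py <<'E'
pb=np.load("pb2.npy");n=np.array([np.cos(pb[2]),np.sin(pb[2])]);t=np.array([-n[1],n[0]])
def W(x,y,z):return np.r_[pb[:2]+n*x+t*y,z]
def B():
    p=np.array(arm.current_ee_pos());d=p[:2]-pb[:2];return np.round(1000*np.array([d@n,d@t,p[2]]),2)
def F():
    f=np.array(arm.current_contact_force());return np.round([f[:2]@n,f[:2]@t,f[2]],2)
E
python3 - <<'E'
from h import *
arm.movel(W(.045,.0022,.154),rate=.08);arm.pause(.2)
print(B(),F())
print(arm.movel(W(.012,.0022,.154),rate=.02,stop_force=4),B(),F());arm.pause(.2)
print(B(),F(),arm.current_wrist_torque(),arm.current_time())
E
```

```text
[ 45.45   2.16 154.12] [ 0.63 -0.22 -1.51]
True [ 19.78   2.15 153.96] [ 3.39 -0.09  0.19]
[ 19.75   2.24 153.41] [ 5.44 -0.38  1.6 ] [ 0.20508589 -0.74262545 -0.05032677] 20.275
```

Contact came at 19.8 mm, which is the depth of the plate on the face (the head would have been met near 28 mm). I'll press lightly and slide down.

Run:
```python
from h import *
print(arm.movel(W(.018,.0022,.154),rate=.01,stop_force=3),B(),F())
x=B()[0]/1000
f0=F()
print(arm.movel(W(x,.0022,.149),rate=.02,stop_force=12),B(),F())
print(arm.movel(W(x,.0022,.144),rate=.02,stop_force=12),B(),F())
print(arm.movel(W(x,.0022,.139),rate=.02,stop_force=12),B(),F(),arm.current_wrist_torque(),arm.current_grasp_force(),arm.current_time())
```

```text
True [ 19.55   2.25 153.84] [ 2.45  0.63 -0.79]
False [ 19.73   2.24 148.71] [ 5.74  0.61 -1.76]
False [ 19.88   1.85 144.24] [ 5.12 -1.59  1.34]
False [ 19.89   1.83 139.3 ] [ 4.57 -1.51  3.57] [-0.20385577 -0.77953642 -0.02443633] 92.0295524597168 21.6833
```

Run:
```python
from h import *
x=.0197
for z in(.137,.1355,.134,.1325,.131,.1295,.128):
    h=arm.movel(W(x,.0020,z),rate=.015,stop_force=9);f=F();print(z,h,B(),f,arm.current_time())
    if f[2]>13.5:break
```

```text
0.137 False [ 19.89   1.83 137.29] [ 2.6  -0.9   4.74] 21.9667
0.1355 False [ 19.88   1.99 135.47] [ 5.11 -1.69  1.76] 22.2167
0.134 False [ 19.87   2.03 134.08] [ 3.92 -1.92  4.59] 22.4667
0.1325 False [ 19.91   2.   133.13] [ 2.65 -1.98  6.89] 22.7167
0.131 False [ 19.95   2.   132.34] [ 0.59 -0.71 11.9 ] 22.9667
0.1295 False [ 20.5    2.01 131.73] [ 0.2   0.2  15.54] 23.2167
```

Run:
```python
from h import *
arm.movel(W(.0197,.002,.1285),rate=.01,stop_force=6);print(B(),F())
arm.movel(W(.019,.002,.1315),rate=.01);print(B(),F())
arm.movel(W(.0185,.002,.1328),rate=.01);arm.pause(.2);print(B(),F(),arm.current_wrist_torque(),arm.current_eef_rot())
grip(.06);print(B(),F(),arm.current_finger_gap());arm.pause(.3)
p=arm.current_ee_pos()
grip(.085);arm.pause(.3);print(B(),F())
arm.movel([p[0],p[1],.24],rate=.1,stop_force=6);print(B(),F())
arm.movel(W(.11,.002,.24),rate=.15)
e=(arm.current_ee_pos(),arm.current_eef_rot());s=snapshot("wrist");a=snapshot("scene");b=snapshot("side")
np.save("e3.npy",np.array(e))
c=lambda L:np.c_[pb[0]+n[0]*L[:,0]-n[1]*(L[:,1]+.0022),pb[1]+n[1]*L[:,0]+n[0]*(L[:,1]+.0022),L[:,2]+.068]
L=np.array([[0,0,0],[0,0,28],[0,0,47],[18,0,76]])/1000
for nm,i,ee in(("wrist",s,e),("scene",a,None),("side",b,None)):
    save(i,"f_"+nm);print(nm,proj(i,c(L),ee).round(1).tolist())
    for l in("shelf","shelf_entry","shelf_seat","shelf_grip"):
        r=spot_point(i,l);print("  ",l,[(x["xy"],round(x["confidence"],2)) for x in r[:1]])
z=lambda i,x,y,w,h:cv2.resize(i["img"][y:y+h,x:x+w,::-1],(400,300),interpolation=cv2.INTER_CUBIC)
cv2.imwrite("pics/fin.png",np.vstack([np.hstack([z(s,200,150,240,180),z(a,310,160,120,90)]),np.hstack([z(b,230,210,120,90),z(s,0,0,640,480)])]))
print(arm.current_time())
```

```text
[ 21.04   1.94 131.43] [-0.58  0.53 17.47]
[ 19.94   2.02 132.59] [ 4.   -0.9   8.01]
[ 19.86   2.07 133.08] [ 7.93 -1.    1.65] [ 0.23851144 -1.40246385 -0.08804365] [-179.97059814   -0.33023573   19.54468342]
[ 17.27   2.44 131.73] [ 0.53 -0.44 -0.68] 0.05988834908959659
[ 18.49   2.   132.81] [-0.77  0.54  0.44]
[ 17.9    2.15 239.  ] [ 0.1  -0.12  0.1 ]
wrist [[318.1, 313.2], [318.1, 326.9], [318.2, 337.5], [318.3, 338.2]]
   shelf [([315.6, 312.9], 0.61)]
   shelf_entry [([319.8, 324.1], 0.77)]
   shelf_seat []
   shelf_grip [([315.6, 336.6], 0.67)]
scene [[364.6, 249.1], [365.8, 235.4], [366.6, 225.7], [376.7, 214.2]]
   shelf [([368.9, 226.8], 0.16)]
   shelf_entry [([367.1, 235.5], 0.57)]
   shelf_seat [([365.7, 226.2], 0.9)]
   shelf_grip [([380.1, 211.5], 0.88)]
side [[291.5, 290.1], [291.0, 280.5], [290.6, 273.7], [280.0, 260.8]]
   shelf []
   shelf_entry [([291.7, 278.4], 0.6)]
   shelf_seat [([291.3, 274.4], 0.66)]
   shelf_grip [([277.3, 262.1], 0.84)]
28.5
```

View pics/fin.png

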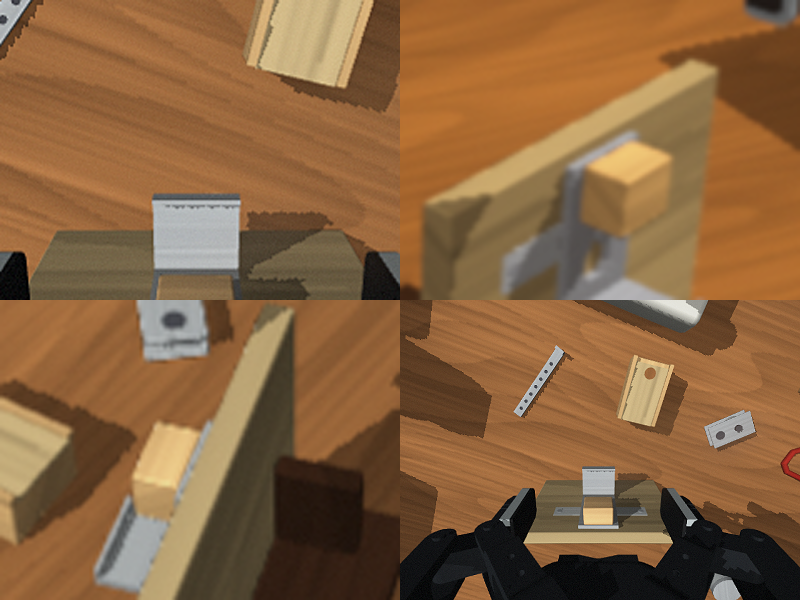

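The final views show the shelf hanging level and flush on the board, within about 4 px of the predicted home pose, with the gripper clear and the other gear where it was. The firm stop was felt at 17.5 N.

```bash
python3 -c "
from h import *
print(workorder.job_done())"
```

```text
the job is handed in; nothing more can be done
None
```

The lamp shelf hangs on the stud, level and flush, pushed down to the firm stop (peak push about 17.5 N) and let go; the first grasp closed too lightly and was redone, the other gear was not touched, and the job was handed in at about 28.5 s.

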